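Stand the pastry brush in the jug

ROBOT

A 6-joint arm with a two-finger parallel gripper is mounted at the origin on a cart in front of the work surface, level with it; the furniture and walls round the work are solid. World frame = base frame: x ahead of the robot, y to its left, z up, the work surface at z = 0. Lengths are in m, angles in rad, forces in N, time in s.
With the tool pointing down it reaches from about 0.25 to 0.725 m from the base axis. Payload 9.7 kg.
Tool frame: the origin (TCP) lies at the very end of the fingers, on their centre line; the grasp point (between the pads) lies ctrl.pinch_z behind it (ctrl.pinch_z is the distance from the TCP to the grasp point, in m); z points along the fingers, y is the line along which they close (so a half turn about z gives the same grasp; the last joint's range is limited). The gripper opens to 85 mm and grips with 20 to 120 N. Pads are 22 mm wide; open, the fingers measure 114 mm over their backs; the gripper's body (76 mm by 85 mm) begins 54 mm behind the grasp point. The pads swing forward as they close: fully open they stand 13 mm farther back than shut.
Start: joints at [-1.223, 0.087, 0.176, 1.66, 0, 1.571], TCP at [0.187, -0.517, 0.231] pointing down, gripper open.
Joint ranges: [-3.13, 3.13], [-0.85, 1.81], [-1.15, 1.24], [-2.2, 2.28], [-1.44, 1.52], [-3.14, 3.14]. Speed limits (rad/s): [2.22, 2.22, 2.57, 3.14, 3.14, 3.14].

INTERFACE

Orientations are given as a unit quaternion [w, x, y, z].
In Python, from cell import ctrl gives the robot as it stands. The module is installed in compiled form; this text tells all that it offers.
- The arm moves only by the tool play_rows, never from a script. Its argument "steps" is one flat list of numbers, 6 for each row, row after row: the shift along the tool's x, y, z each as a share of 0.12 m, from -1 to 1, then the turn, a rotation vector about the tool's x, y, z each as a share of 60 degrees, from -1 to 1. In form: [x, y, z, ax, ay, az, x, y, z, ax, ay, az, ...]. A call has 1 to 5 rows; each row is the pose to reach, as a shift and turn from the pose commanded when the call began, along the tool's axes at that moment; what a row does not reach only later rows make up. A row lasts 1/10 s, in which the tool goes at most 50 mm and 8.59 degrees, less where a joint would pass 70% of its speed; a pose out of reach is approached as far as the arm can. A call with a number of a shift or a turn outside -1 to 1 is refused whole. A call with a gripper value outside its range is refused whole. "jaw" is the opening, from 0 (shut) to 1 (fully open), set as the call begins (left out, the last holds). The fingers move at their own pace and stop on an object; "squeeze" is the grip in N (left out, the last holds). Time passes only in rows, so rows that repeat a pose let the fingers close. It gives the time, the measured TCP pose, the force, the opening and the grip force at its end, in the units of the state.
- ctrl.get_obs(): the state, without advancing time (a new reading comes with each control period).
- ctrl.capture(name): name is "side" or "top"; returns a dict with "pixels" (420x560x3 uint8, blue, green, red), "camera_matrix" (3x3 intrinsics, pixels), "R" (3x3) and "t" (3): a world point X has camera coordinates R X + t. Camera axes: x right, y down, z forward; pixel columns grow to the right and rows downward; lengths in m; the calibration is good to about 2 mm. A picture is of the moment at which its call begins. There is no depth.
- ctrl.close_job(): hands the job in; it is judged then, once.
The state is a dict: "clock": time; "joints": joint angles; "joint_velocities": joint speeds; "tau": joint torques, N m; "eef_pos": TCP position; "tool_rot": TCP orientation; "ft_force": force on the tool from outside, world axes, zero at the start; "ft_torque": the same for the moment, N m; "width": finger opening in m; "grasp_force": force on a finger pad.
Only numpy, scipy, OpenCV 4.12 (cv2) and the standard library are available. Lean on these libraries where they do the work, as an engineer would, in place of code of your own. Each camera call takes 0.05 s, during which the arm holds its last target. There are 200 camera calls.

TASK

Take the pastry brush out of its white stand and lower it, bristles down, to the bottom of the steel jug, so that its wooden handle ends up leaning on the rim directly opposite the jug's own handle. Leave the jug standing about where it is, do not let the brush drop in from above, and do not disturb the clear tumbler.

Things in the scene. Friction and masses are not known exactly. Their poses are not given: they have to be found in the camera images.
- brush_center (a point): Centre of the loose flat pastry brush (196 mm long, 50 g), 98 mm from either end. Axes: y from bristles to handle end, x across the width, z through the thickness. It starts upright, bristles down, wooden handle up, in the slot of a fixed white plastic block 100x80 mm, 56 mm tall (slot 43x29 mm, 50 mm deep, floor 6 mm above the table). It is heavier towards the bristles.
- brush_handle_end (a point): Free end of the brush's wooden handle, 98 mm from brush_center along +y; same axes. The brush from the bottom up: bristle block 36 mm wide (x), 23 mm thick (z), 45 mm long; ferrule 34x17 mm, 24 mm long; then the handle, at most 20 mm wide (x) and 16 mm thick (z), from 66 mm above the bristle end to the top.
- jug: Round open steel jug, loose, 0.6 kg: 105 mm tall, 90 mm outside diameter at the rim, wall 3 mm (inside 81 mm wide, 84 at the rim), inner floor 5 mm above the table. One D-shaped handle sticks out to 78 mm from the axis. Origin: centre of the underside; z up; y points from the axis to the jug's own handle, so the rim opposite the handle is at -y.
- tumbler: Empty clear plastic tumbler, 66 mm wide, 99 mm tall, no handle, standing beyond the work; a bystander. Origin: centre of the underside, z up.
There are look-alikes about, which are no part of the job. There is more than one size of the jug; the job needs the largest. Leave any green or purple look-alike of the part that bears brush_center alone.

How it is judged:
At the end, for the whole second after the job is handed in: Brush at rest, bristles on the jug's floor (centre under 120 mm high, within 38 mm of the jug's axis), leaning 0.15-0.7 rad; handle end over 30 mm out opposite the jug's handle and within 35 mm sideways. Jug upright (0.1 rad), moved under 50 mm (angle between brush_center's own y axis and vertical between 0.15 and 0.7 rad and height (world z) of brush_center below 0.12 m and horizontal distance between brush_center and jug below 0.038 m and y of brush_handle_end in the frame of jug below -0.03 m and x of brush_handle_end in the frame of jug between -0.035 and 0.035 m and angle between jug's own z axis and vertical below 0.1 rad and distance of jug from where it was at the start of the episode below 0.05 m and linear speed of brush below 0.03 m/s); the robot touches nothing.
It fails at once if the brush is let go with its centre more than 160 mm above the table (dropped in from above) (height (world z) of brush_center above 0.16 m and contact force between the fingers and brush below 0.02 N).
It fails at once if the tumbler is moved by more than 30 mm (distance of tumbler from where it was at the start of the episode above 0.03 m).
It also fails if it takes over 38 s, if anything falls off the work surface, if the arm or the gripper's body presses on something with over 40 N, if the wrist force passes 120 N, or if a joint passes its speed limit or range.

## Working session

There is one attempt and no reset: what is moved stays moved. The work goes in short steps, Python scripts to look and compute and a tool call to move; the robot and the scene stay as the last step left them, time stands still between calls to the robot, and variables do not carry over. Pictures are saved under pics/ and viewed, at most 10 in all, crops included, and the job is handed in when it is done.

Besides the shell and the picture viewer there is one more tool, called in YAML: its name, and indented under it one key for each argument. play_rows: Moves the arm, as the interface text tells. Shift numbers are shares of 0.12 m and turn numbers shares of 60 degrees, none past 1 either way. Its arguments: {"type":"object","properties":{"steps":{"type":"array"},"jaw":{"type":"number"},"squeeze":{"type":"number"}},"required":["steps"]}

```bash
mkdir -p pics; cat > h.py <<'E'
import numpy as np, cv2, pickle
from cell import ctrl
def snap(n,f):
    c=ctrl.capture(n); cv2.imwrite(f'pics/{f}.png',c['pixels']); pickle.dump(c,open(f'pics/{f}.pkl','wb')); return c
def load(f): return pickle.load(open(f'pics/{f}.pkl','rb'))
def atz(c,u,v,z):
    R=np.array(c['R']);t=np.array(c['t']);C=-R.T@t
    d=R.T@np.linalg.inv(c['camera_matrix'])@[u,v,1]; return (C+d*(z-C[2])/d[2]).round(4)
def proj(c,X):
    p=c['camera_matrix']@(np.array(c['R'])@X+c['t']); return (p[:2]/p[2]).round(1)
def rel(dw):  # world vector -> tool shares
    from scipy.spatial.transform import Rotation as Ro
    o=ctrl.get_obs();q=o['tool_rot']; r=Ro.from_quat([q[1],q[2],q[3],q[0]])
    return (r.inv().apply(dw)/0.12).round(3)
E
python3 - <<'E'
from h import *
a=snap('side','s0');b=snap('top','t0')
o=ctrl.get_obs();print({k:np.round(v,3) for k,v in o.items()},ctrl.pinch_z)
for c in(a,b):print((-np.array(c['R']).T@c['t']).round(3),np.array(c['R']).round(2).tolist(),c['camera_matrix'][0][0])
E
```

```text
{'clock': np.float64(0.1), 'joints': array([-1.223,  0.087,  0.175,  1.66 , -0.   ,  1.571]), 'joint_velocities': array([-0.001, -0.001,  0.   , -0.002,  0.001,  0.   ]), 'tau': array([ 1.0000e-03, -5.2156e+01,  4.6565e+01,  1.6000e-02,  0.0000e+00,
       -0.0000e+00]), 'eef_pos': array([ 0.187, -0.517,  0.231]), 'tool_rot': array([-0.001,  0.985,  0.173, -0.   ]), 'ft_force': array([ 0.403, -0.047,  0.149]), 'ft_torque': array([-0.02 , -0.04 , -0.022]), 'grasp_force': np.float64(0.0), 'width': np.float64(0.085)} 0.0187
[0.082 0.686 0.656] [[-0.86, -0.52, -0.01], [-0.25, 0.43, -0.87], [0.45, -0.74, -0.5]] 494.8980752073919
[ 0.392 -0.083  0.96 ] [[0.22, -0.98, 0.0], [-0.95, -0.21, -0.21], [0.21, 0.04, -0.98]] 423.47371180505246
```

View pics/s0.png

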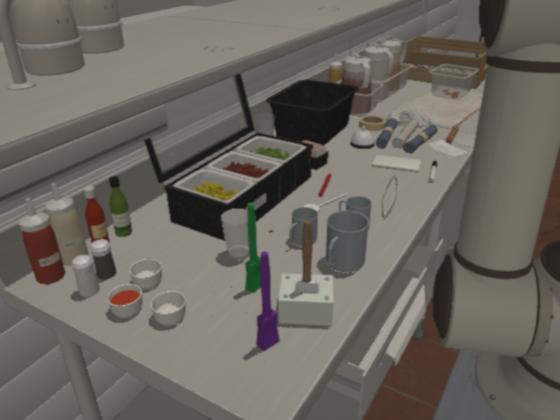

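View pics/t0.png

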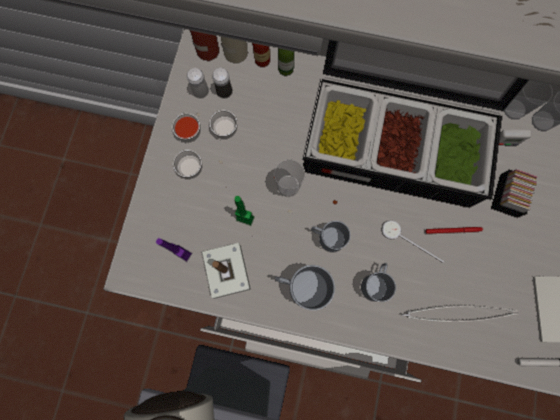

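The side view shows the wooden brush in its white stand at (306,270), with green (252,250) and purple (266,300) look-alikes. There are three jugs: (347,240), (304,227) and (357,212). In the top view they are at (311,287), (333,236) and (377,287). The one at (311,287) is the widest, so it is the target, and its handle points to about (283,281). I'll confirm this in an enlarged crop.

```bash
python3 - <<'E'
from h import *
a=load('s0')['pixels'];b=load('t0')['pixels']
A=cv2.resize(a[200:330,255:385],(400,400),interpolation=cv2.INTER_CUBIC)   # x3.077
B=cv2.resize(b[210:310,195:345],(600,400),interpolation=cv2.INTER_CUBIC)
cv2.imwrite('pics/c0.png',cv2.resize(b[225:325,195:345],(795,530),interpolation=cv2.INTER_CUBIC)) #x5.3
cv2.imwrite('pics/c1.png',cv2.resize(a[200:330,240:400],(800,600) and (736,598),interpolation=cv2.INTER_CUBIC)) #x4.6
E
```

```text
(no output)
```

View pics/c0.png

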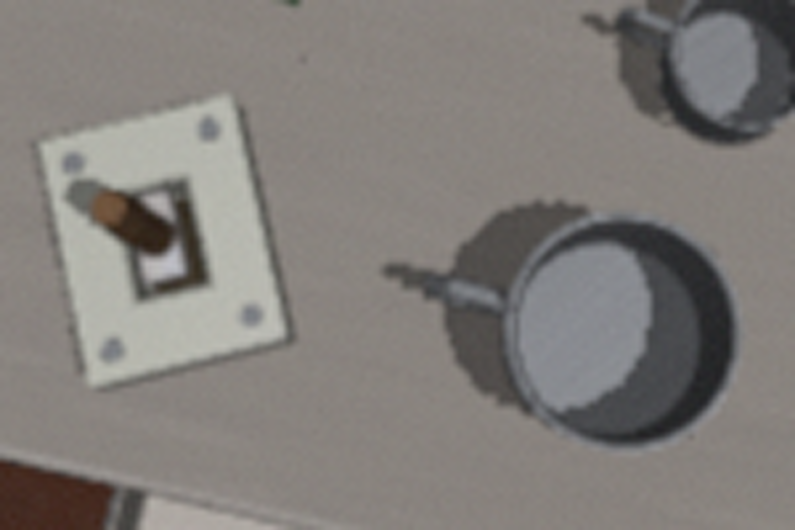

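View pics/c1.png

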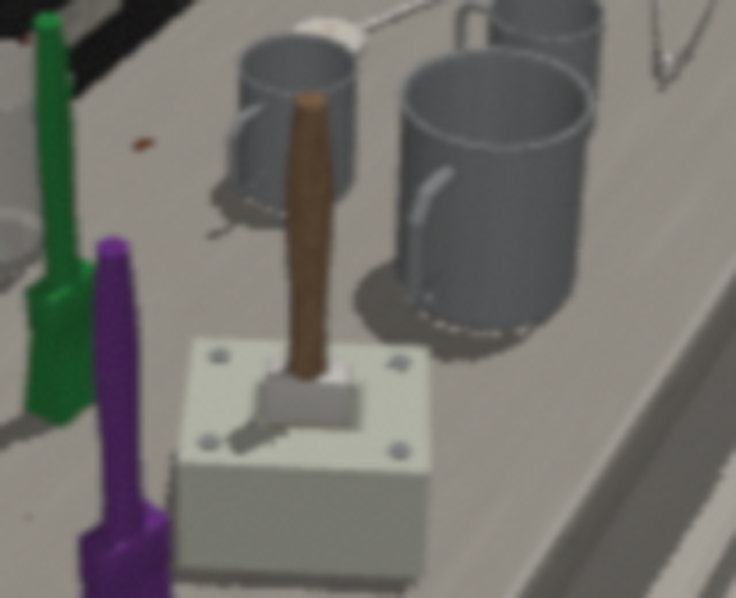

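The crops show the wooden brush upright in the white block. Its handle top is at top-view (215.4,264.6) and side-view (307.7,221.6). The target jug has the largest rim, about 43 px across, centred at (312,287.3), with its handle towards (279,279).

```bash
python3 - <<'E'
from h import *
t=load('t0');s=load('s0')
T=lambda x,y:(195+x/5.3,225+y/5.3); S=lambda x,y:(240+x/4.6,200+y/4.6)
print('block',[atz(t,*T(*p),.056) for p in[(40,143),(235,95),(292,340),(90,387)]])
print('slot',[atz(t,*T(*p),.056) for p in[(130,192),(186,180),(212,284),(138,300)]])
print('top T',atz(t,*T(108,208),.2),'S',atz(s,*S(312,99),.2))
print('base S',atz(s,*S(307,375),.072))
print('rim T',atz(t,*T(620,331),.105),[atz(t,*T(*p),.105) for p in[(505,331),(737,331),(620,215),(620,448)]])
print('rim S',atz(s,*S(497,100),.105))
print('handle T',[atz(t,*T(*p),.09) for p in[(500,300),(440,280)]],'S',[atz(s,*S(*p),.085) for p in[(450,172),(418,192)]])
print('tumbler',atz(t,287,178,.099),atz(s,237,218,.099))
E
```

```text
block [array([0.4569, 0.0961, 0.056 ]), array([0.4931, 0.0241, 0.056 ]), array([ 0.4033, -0.0212,  0.056 ]), array([0.3682, 0.0522, 0.056 ])]
slot [array([0.4458, 0.0559, 0.056 ]), array([0.4554, 0.0351, 0.056 ]), array([0.4176, 0.015 , 0.056 ]), array([0.4051, 0.0421, 0.056 ])]
top T [0.4303 0.0397 0.2   ] S [0.4323 0.0357 0.2   ]
base S [0.4297 0.0413 0.072 ]
rim T [ 0.4328 -0.1437  0.105 ] [array([ 0.4234, -0.1016,  0.105 ]), array([ 0.4424, -0.1865,  0.105 ]), array([ 0.4752, -0.1349,  0.105 ]), array([ 0.391 , -0.1523,  0.105 ])]
rim S [ 0.4312 -0.1412  0.105 ]
handle T [array([ 0.4349, -0.0976,  0.09  ]), array([ 0.4372, -0.0735,  0.09  ])] S [array([ 0.4363, -0.1043,  0.085 ]), array([ 0.4416, -0.0826,  0.085 ])]
tumbler [ 0.6446 -0.0463  0.099 ] [ 0.6497 -0.0441  0.099 ]
```

play_rows:
  steps: [0.87,-0.91,-0.06,0,0,0,0.87,-0.91,-0.06,0,0,0,0.87,-0.91,-0.06,0,0,0,0.87,-0.91,-0.06,0,0,0]
  jaw: 0.7
  squeeze: 30

```text
clock: 0.5
eef_pos: [0.2498, -0.3751, 0.2394]
tool_rot: [0.0, 0.985, 0.175, 0.001]
ft_force: [0.3, -0.1, 1.0]
width: 0.0595
grasp_force: 0.0
```

play_rows:
  steps: [0.87,-0.91,-0.06,0,0,0,0.87,-0.91,-0.06,0,0,0,0.87,-0.91,-0.06,0,0,0,0.87,-0.91,-0.06,0,0,0]

```text
clock: 0.9
eef_pos: [0.311, -0.2369, 0.2462]
tool_rot: [-0.0, 0.984, 0.176, 0.001]
ft_force: [0.4, -0.6, 0.0]
width: 0.0598
grasp_force: 0.0
```

play_rows:
  steps: [0.87,-0.91,-0.06,0,0,0,0.87,-0.91,-0.06,0,0,0,0.87,-0.91,-0.06,0,0,0,0.87,-0.91,-0.06,0,0,0]

```text
clock: 1.3
eef_pos: [0.372, -0.0985, 0.2528]
tool_rot: [-0.0, 0.984, 0.176, 0.0]
ft_force: [0.6, 0.1, -0.4]
width: 0.0594
grasp_force: 0.0
```

play_rows:
  steps: [0.87,-0.91,-0.06,0,0,-0.4,0.87,-0.91,-0.06,0,0,-0.4,0.87,-0.91,-0.06,0,0,-0.4,0.87,-0.91,-0.06,0,0,-0.4,0.87,-0.91,-0.06,0,0,-0.4]

```text
clock: 1.8
eef_pos: [0.4316, 0.0359, 0.2595]
tool_rot: [0.0, 0.927, 0.375, -0.001]
ft_force: [-0.2, -0.2, -0.4]
width: 0.06
grasp_force: 0.0
```

play_rows:
  steps: [0,0,0,0,0,-0.6,0,0,0,0,0,-0.6,0,0,0,0,0,-0.6,0,0,0,0,0,-0.6,0,0,0,0,0,-0.6]

```text
clock: 2.3
eef_pos: [0.431, 0.0339, 0.2601]
tool_rot: [0.0, 0.767, 0.642, -0.0]
ft_force: [-0.1, -0.1, 0.2]
width: 0.06
grasp_force: 0.0
```

play_rows:
  steps: [0,0,0,0,0,-0.6,0,0,0,0,0,-0.6,0,0,0,0,0,-0.6,0,0,0,0,0,-0.6,0,0,0,0,0,-0.6]

```text
clock: 2.8
eef_pos: [0.4311, 0.0347, 0.2601]
tool_rot: [0.0, 0.531, 0.847, -0.0]
ft_force: [0.3, 0.1, 0.2]
width: 0.06
grasp_force: 0.0
```

```bash
python3 - <<'E'
from h import *
t=snap('top','t1');s=snap('side','s1');o=ctrl.get_obs()
from scipy.spatial.transform import Rotation as Ro
q=o['tool_rot'];R=Ro.from_quat([q[1],q[2],q[3],q[0]]).as_matrix()
print(o['clock'],o['eef_pos'].round(4),R.round(3).tolist(),o['joints'].round(2),o['width'])
e=o['eef_pos'];print(proj(s,e),rel(np.array([.431,.038,.25])-e),np.degrees(np.arctan2(R[1,1],R[0,1])))
print('green',atz(load('t0'),237,200,.2))
a=s['pixels'][120:300,220:400];cv2.imwrite('pics/c2.png',cv2.resize(a,(594,594),interpolation=cv2.INTER_CUBIC))#3.3
E
```

```text
2.9 [0.4311 0.035  0.2601] [[-0.432, 0.902, 0.0], [0.902, 0.432, -0.0], [-0.0, 0.0, -1.0]] [ 0.08 -0.18 -0.02  1.73 -0.    1.21] 0.059794180066356874
[309.  191.3] [0.023 0.01  0.084] 25.571290778719465
green [0.5533 0.0303 0.2   ]
```

View pics/c2.png

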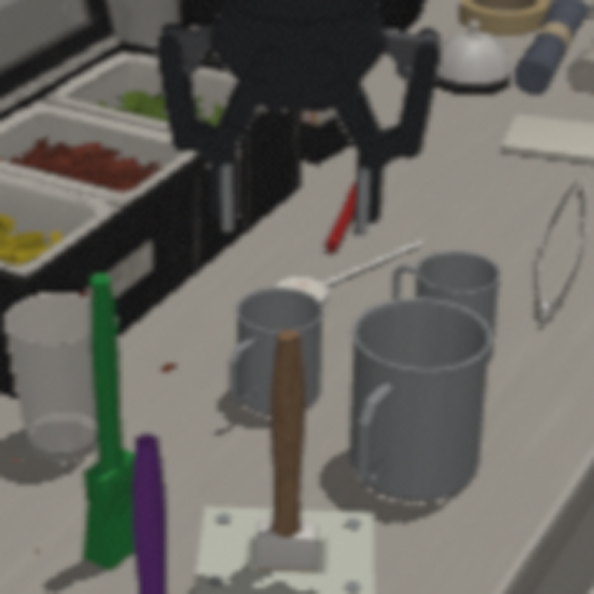

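The fingers straddle the brush: their midpoint is near (310,189) and the handle top is at (307,221). I'll lower the tool to z = 0.15, then grip and lift.

play_rows:
  steps: [0.02,0.01,0.3,0,0,0,0.02,0.01,0.6,0,0,0,0.02,0.01,0.91,0,0,0,0.02,0.01,0.91,0,0,0]

```text
clock: 3.3
eef_pos: [0.4287, 0.038, 0.1465]
tool_rot: [-0.003, 0.533, 0.846, -0.002]
ft_force: [-0.5, -0.4, 0.0]
width: 0.0602
grasp_force: 0.0
```

play_rows:
  steps: [0,0,0,0,0,0,0,0,0,0,0,0,0,0,0,0,0,0,0,0,0,0,0,0,0,0,0,0,0,0]
  jaw: 0

```text
clock: 3.8
eef_pos: [0.4322, 0.0386, 0.1531]
tool_rot: [0.001, 0.531, 0.848, 0.001]
ft_force: [-0.9, 0.4, 5.9]
width: 0.0172
grasp_force: 29.2
```

play_rows:
  steps: [0,0,0,0,0,0,0,0,0,0,0,0,0,0,0,0,0,0]

```text
clock: 4.1
eef_pos: [0.4323, 0.0386, 0.1532]
tool_rot: [0.001, 0.531, 0.848, 0.001]
ft_force: [-0.5, -0.3, 6.4]
width: 0.0175
grasp_force: 29.2
```

play_rows:
  steps: [0,0,-0.2,0,0,0,0,0,-0.4,0,0,0,0,0,-0.6,0,0,0,0,0,-0.6,0,0,0]

```text
clock: 4.5
eef_pos: [0.4326, 0.0387, 0.2271]
tool_rot: [0.002, 0.531, 0.848, 0.002]
ft_force: [-0.3, -0.4, -0.6]
width: 0.0175
grasp_force: 29.7
```

play_rows:
  steps: [0,0,-0.2,0,0,0,0,0,-0.4,0,0,0,0,0,-0.55,0,0,0,0,0,-0.55,0,0,0,0,0,-0.55,0,0,0]

```text
clock: 5.0
eef_pos: [0.4314, 0.0386, 0.2885]
tool_rot: [0.0, 0.531, 0.848, 0.0]
ft_force: [-0.1, -0.3, -1.0]
width: 0.0171
grasp_force: 29.7
```

```bash
python3 - <<'E'
from h import *
s=snap('side','s2');o=ctrl.get_obs();e=o['eef_pos'];print(o['clock'],e,o['width'],o['grasp_force'],o['ft_force'],o['joints'].round(2))
# target above jug: b=20mm toward handle
d=np.array([.10,.995]);p=np.array([.432,-.1425])+.018*d
print(p,rel(np.r_[p,e[2]]-e))
a=s['pixels'][100:300,220:420];cv2.imwrite('pics/c3.png',cv2.resize(a,(600,600),interpolation=cv2.INTER_CUBIC))
print('proj bottom',proj(s,e-[0,0,.147]),proj(s,e+[0,0,.049]))
E
```

```text
5.05 [0.43115724 0.03860035 0.28791803] 0.017340101263984692 29.706574373412877 [ 0.42355873 -0.11256565 -1.10309295] [ 0.09 -0.16  0.05  1.78  0.    1.21]
[ 0.4338  -0.12459] [-1.233 -0.575  0.   ]
proj bottom [307.2 250.3] [308.6 150.1]
```

View pics/c3.png

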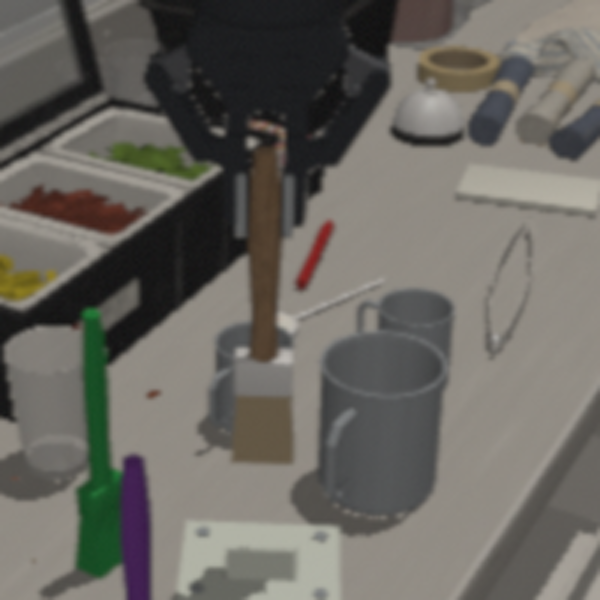

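The brush is held upright and out of the stand, with its bristle end near (308,254), about 0.14 m high. Next I'll move it over the jug.

play_rows:
  steps: [-0.3,-0.14,0,0,0,0,-0.62,-0.29,0,0,0,0,-0.62,-0.29,0,0,0,0]

```text
clock: 5.35
eef_pos: [0.432, -0.0468, 0.2874]
tool_rot: [-0.001, 0.532, 0.847, -0.001]
ft_force: [-0.6, 0.0, 0.1]
width: 0.0172
grasp_force: 29.7
```

play_rows:
  steps: [-0.3,-0.14,0,0,0,0.14,-0.61,-0.28,0,0,0,0.28,-0.61,-0.28,0,0,0,0.4,-0.61,-0.28,0,0,0,0.53,-0.61,-0.28,0,0,0,0.53]

```text
clock: 5.85
eef_pos: [0.434, -0.124, 0.2878]
tool_rot: [-0.001, 0.743, 0.669, -0.0]
ft_force: [0.4, -0.1, -0.7]
width: 0.0174
grasp_force: 29.7
```

play_rows:
  steps: [0,0,0,0,0,0,0,0,0,0,0,0]

```text
clock: 6.05
eef_pos: [0.4342, -0.1236, 0.2886]
tool_rot: [-0.0, 0.741, 0.671, -0.0]
ft_force: [0.6, 0.2, 0.5]
width: 0.0172
grasp_force: 29.7
```

```bash
python3 - <<'E'
from h import *
t=snap('top','t3');s=snap('side','s3');o=ctrl.get_obs();e=o['eef_pos'];print(o['clock'],e,o['tool_rot'].round(3),o['grasp_force'],o['joints'].round(2))
print(rel([0.4338-e[0],-.1246-e[1],0]))
print('b',proj(s,e-[0,0,.147]),'rimc',proj(s,[.432,-.1425,.105]))
a=s['pixels'][120:280,280:420];A=cv2.resize(a,(525,600),interpolation=cv2.INTER_CUBIC)
cv2.imwrite('pics/c4.png',A) #3.75
E
```

```text
6.15 [ 0.43423631 -0.12373651  0.28876164] [-0.     0.742  0.671 -0.   ] 29.692565049044788 [-0.28 -0.12  0.09  1.78 -0.    1.39]
[-0.008 -0.003  0.   ]
b [344.1 210. ] rimc [348.  221.4]
```

View pics/c4.png

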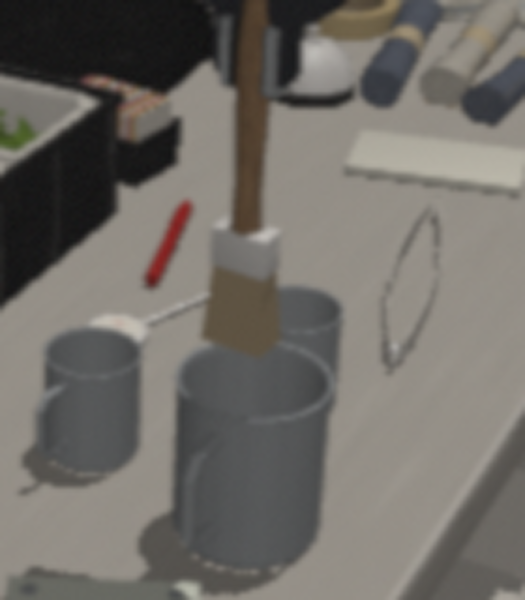

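The bristle end, near (344,212), sits over the jug opening, whose rim centre is near (348,222). I'll lower the brush now.

play_rows:
  steps: [-0.03,0,0.15,0,0,0,-0.03,0,0.3,0,0,0,-0.03,0,0.45,0,0,0,-0.03,0,0.6,0,0,0,-0.03,0,0.6,0,0,0]

```text
clock: 6.65
eef_pos: [0.433, -0.1272, 0.2148]
tool_rot: [-0.001, 0.742, 0.67, -0.001]
ft_force: [-0.3, -0.3, -1.1]
width: 0.0174
grasp_force: 29.7
```

play_rows:
  steps: [0,0,0.15,0,0,0,0,0,0.3,0,0,0,0,0,0.4,0,0,0,0,0,0.46,0,0,0,0,0,0.46,0,0,0]

```text
clock: 7.15
eef_pos: [0.4337, -0.1275, 0.1614]
tool_rot: [-0.0, 0.742, 0.67, -0.0]
ft_force: [-1.1, 0.7, 0.0]
width: 0.0174
grasp_force: 29.7
```

play_rows:
  steps: [-0.11,0,0.006,0,0.095,0,-0.22,0,0.024,0,0.19,0,-0.33,0,0.055,0,0.286,0,-0.435,0,0.097,0,0.382,0,-0.435,0,0.097,0,0.382,0]

```text
clock: 7.65
eef_pos: [0.4281, -0.182, 0.1487]
tool_rot: [-0.135, 0.729, 0.655, 0.148]
ft_force: [0.5, -0.4, -1.2]
width: 0.0174
grasp_force: 29.7
```

```bash
python3 - <<'E'
from h import *
t=snap('top','t4');s=snap('side','s4');o=ctrl.get_obs();e=o['eef_pos'];print(o['clock'],e,o['tool_rot'].round(3),o['ft_force'].round(1),o['joints'].round(2),rel([0,0,-.12]))
a=s['pixels'][120:280,280:420];A=cv2.resize(a,(420,480),interpolation=cv2.INTER_CUBIC)
b=t['pixels'][220:340,260:355];B=cv2.resize(b,(380,480),interpolation=cv2.INTER_CUBIC)
cv2.imwrite('pics/c5.png',np.hstack([A,B]))
E
```

```text
7.75 [ 0.42857208 -0.18039404  0.15016788] [-0.133  0.728  0.656  0.147] [-0.   0.9 -0.2] [-0.61  0.04 -0.08  1.65  0.35  1.03] [-0.389  0.001  0.921]
```

View pics/c5.png

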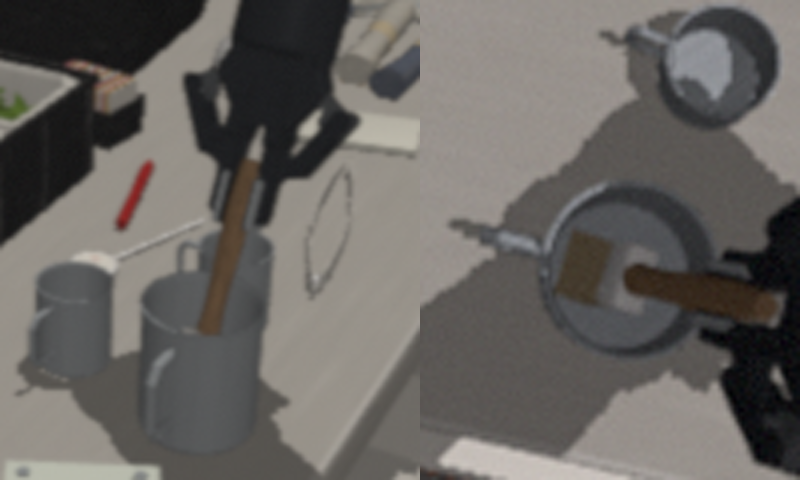

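The brush leans inside the jug, opposite the jug's handle, and touches nothing yet. I'll lower it gently until it meets the floor.

play_rows:
  steps: [-0.007,0,0.016,0,0,0,-0.013,0,0.031,0,0,0,-0.013,0,0.031,0,0,0]

```text
clock: 8.05
eef_pos: [0.4287, -0.1788, 0.1464]
tool_rot: [-0.133, 0.727, 0.657, 0.147]
ft_force: [0.4, -0.4, -0.2]
width: 0.0169
grasp_force: 29.7
```

play_rows:
  steps: [-0.007,0,0.016,0,0,0,-0.01,0,0.023,0,0,0,-0.01,0,0.023,0,0,0]

```text
clock: 8.35
eef_pos: [0.429, -0.1797, 0.1441]
tool_rot: [-0.132, 0.727, 0.657, 0.148]
ft_force: [0.0, -1.5, 6.7]
width: 0.0173
grasp_force: 30.5
```

It is on the floor, with 6.7 N of contact force. I'll release and then retreat along the tool axis.

play_rows:
  steps: [0,0,0,0,0,0,0,0,0,0,0,0,0,0,0,0,0,0,0,0,0,0,0,0,0,0,0,0,0,0]
  jaw: 0.6

```text
clock: 8.85
eef_pos: [0.4285, -0.1795, 0.1429]
tool_rot: [-0.133, 0.728, 0.657, 0.147]
ft_force: [-0.9, 0.5, -0.4]
width: 0.051
grasp_force: 0.0
```

play_rows:
  steps: [0,0,-0.2,0,0,0,0,0,-0.45,0,0,0,0,0,-0.7,0,0,0,0,0,-1,0,0,0,0,0,-1,0,0,0]

```text
clock: 9.35
eef_pos: [0.4243, -0.2277, 0.2571]
tool_rot: [-0.131, 0.728, 0.657, 0.148]
ft_force: [0.0, 0.1, -0.7]
width: 0.0514
grasp_force: 0.0
```

play_rows:
  steps: [-0.2,0,-0.4,0,0,0,-0.2,0,-0.4,0,0,0,-0.2,0,-0.4,0,0,0,-0.2,0,-0.4,0,0,0,-0.2,0,-0.4,0,0,0]

```text
clock: 9.85
eef_pos: [0.4196, -0.2659, 0.2878]
tool_rot: [-0.134, 0.727, 0.657, 0.147]
ft_force: [0.6, 0.5, -0.8]
width: 0.0515
grasp_force: 0.0
```

```bash
python3 - <<'E'
from h import *
t=snap('top','t5');s=snap('side','s5');o=ctrl.get_obs();print(o['clock'],o['eef_pos'])
a=s['pixels'][120:280,280:420];A=cv2.resize(a,(420,480),interpolation=cv2.INTER_CUBIC)
b=t['pixels'][220:340,260:355];B=cv2.resize(b,(380,480),interpolation=cv2.INTER_CUBIC)
cv2.imwrite('pics/c6.png',np.hstack([A,B]))
E
```

```text
9.95 [ 0.41954751 -0.26591559  0.28810644]
```

View pics/c6.png

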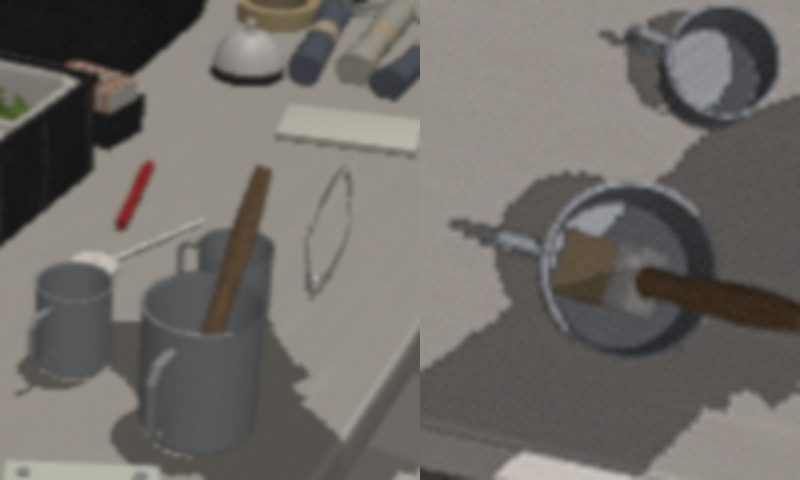

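The brush rests on the jug floor with its handle on the rim opposite the jug's handle. The jug has not moved. I'll check the handle-end numbers and hand in.

```bash
python3 - <<'E'
from h import *
t=load('t5');s=load('s5')
best=min(np.arange(.14,.2,.002),key=lambda z:np.linalg.norm(atz(t,355,299.5,z)-atz(s,280+263/3,120+169/3,z)))
E=(atz(t,355,299.5,best)+atz(s,280+263/3,120+169/3,best))/2
d=E[:2]-[.432,-.1425];y=np.array([.1,.995]);x=np.array([.995,-.1])
print(best,E,'jug x,y',d@x,d@y)
if abs(d@x)<.025 and d@y<-.04: print(ctrl.close_job())
E
```

```text
0.18000000000000005 [ 0.42515 -0.2184   0.18   ] jug x,y 0.0007742500000000353 -0.07620550000000001
the job is handed in; nothing more can be done
None
```

The brush is out of its stand and resting bristles-down on the floor of the largest jug, with its handle on the rim opposite the jug's handle. I measured the handle end about 76 mm out and 1 mm sideways; the job is handed in, but no verdict came back.

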